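# Sort a batch of fresh prints into trays

### The job

Sort the five printed parts on the dark mat into the trays by kind, whatever their colour: both gears into the green tray, both L brackets into the yellow tray, and the white clip into the grey tray. Every part must end up flat on the tray's floor the way up it is now, nothing stacked or leaning on a wall, and leave the roll of black tape and the pocket scale where they are.

Things in the scene. Friction and masses are not known exactly. Their poses are not given: they have to be found in the camera images.
- blue_gear_mid (a point): Blue printed spur gear lying flat, with a small hub on top; disc 9 mm thick, 13 mm over the hub. The point is on its axis, 6 mm above its underside; z up. Loose. 48 mm across the teeth. All five parts start on a dark mat 2 mm thick, in a row.
- orange_gear_mid (a point): Orange printed spur gear lying flat, with a small hub on top; disc 9 mm thick, 13 mm over the hub. The point is on its axis, 6 mm above its underside; z up. Loose. 34 mm across the teeth.
- orange_bracket_mid (a point): Orange printed L bracket, 18 (x) x 50 (y) x 34 mm high: a flat foot 18 x 50 x 5 mm, and at its +y end an upright leg 18 mm wide, 5 mm thick, 34 mm high. It stands on its foot. The point is 12 mm from the middle of the foot towards the upright leg (10.5 mm inside the middle of the leg), 17 mm above the underside; the 18 mm width can be gripped there along x, pads touching leg and foot. z up. Loose.
- white_bracket_mid (a point): White printed L bracket, 18 (x) x 50 (y) x 34 mm high: a flat foot 18 x 50 x 5 mm, and at its +y end an upright leg 18 mm wide, 5 mm thick, 34 mm high. It stands on its foot. The point is 12 mm from the middle of the foot towards the upright leg (10.5 mm inside the middle of the leg), 17 mm above the underside; the 18 mm width can be gripped there along x, pads touching leg and foot. z up. Loose.
- white_clip_mid (a point): White printed clip, 30 (x) x 50 (y) x 30 mm high: a foot 30 x 50 x 4 mm and along its whole -x side an upright wall 6 mm thick, 50 mm long, 30 mm high, with two dark holes. It stands on its foot. The point is 8 mm from the middle of the foot towards the wall (4 mm inside the wall's mid-plane), half-way up, 15 mm above the underside; the 50 mm length can be gripped there along y, on the ends of the wall. z up. Loose.
- gear_tray: Green tray, fixed to the table, outside 118 (x) x 168 (y) x 18 mm high, inside 110 x 160 mm, walls and floor 4 mm thick (floor surface 4 mm above the table), with a 10 mm wide lift tab on the rim at either short side. Origin at the centre of its underside, x across the short side, y along the long side, z up. Takes both gears.
- bracket_tray: Yellow tray, fixed to the table, outside 118 (x) x 168 (y) x 18 mm high, inside 110 x 160 mm, walls and floor 4 mm thick (floor surface 4 mm above the table), with a 10 mm wide lift tab on the rim at either short side. Origin at the centre of its underside, x across the short side, y along the long side, z up. Takes both brackets.
- clip_tray: Grey tray, fixed to the table, outside 118 (x) x 168 (y) x 18 mm high, inside 110 x 160 mm, walls and floor 4 mm thick (floor surface 4 mm above the table), with a 10 mm wide lift tab on the rim at either short side. Origin at the centre of its underside, x across the short side, y along the long side, z up. Takes the clip.
- tape_mid (a point): Roll of black tape lying flat, 72 mm diameter, 12 mm high, a bystander. The point is its centre, half-way up. Loose.
- scale_mid (a point): Black pocket scale with a steel plate, 110 x 62 x 19 mm, a bystander. The point is its centre, half-way up. Loose.

How it is judged:
At the end, for the whole second after the job is handed in: Both gears lie in the green tray, both brackets in the yellow tray and the clip in the grey tray: each part's point within the tray's inner outline (110 x 160 mm), not more than 4 mm above its height when resting on the tray floor, tilted less than 0.15 rad, at rest (x of blue_gear_mid in the frame of gear_tray between -0.055 and 0.055 m and y of blue_gear_mid in the frame of gear_tray between -0.08 and 0.08 m and z of each of blue_gear_mid, orange_gear_mid in the frame of gear_tray below 0.014 m and angle between each of blue_gear_mid, orange_gear_mid, orange_bracket_mid, white_bracket_mid, white_clip_mid's own z axis and vertical below 0.15 rad and linear speed of each of blue_gear, orange_gear, orange_bracket, white_bracket, white_clip below 0.02 m/s and x of orange_gear_mid in the frame of gear_tray between -0.055 and 0.055 m and y of orange_gear_mid in the frame of gear_tray between -0.08 and 0.08 m and x of orange_bracket_mid in the frame of bracket_tray between -0.055 and 0.055 m and y of orange_bracket_mid in the frame of bracket_tray between -0.08 and 0.08 m and z of each of orange_bracket_mid, white_bracket_mid in the frame of bracket_tray below 0.025 m and x of white_bracket_mid in the frame of bracket_tray between -0.055 and 0.055 m and y of white_bracket_mid in the frame of bracket_tray between -0.08 and 0.08 m and x of white_clip_mid in the frame of clip_tray between -0.055 and 0.055 m and y of white_clip_mid in the frame of clip_tray between -0.08 and 0.08 m and z of white_clip_mid in the frame of clip_tray below 0.023 m); the robot touches nothing.
It fails at once if the roll of black tape was moved by more than 15 mm (distance of tape_mid from where it was at the start of the episode above 0.015 m).
It fails at once if the pocket scale was moved by more than 15 mm (distance of scale_mid from where it was at the start of the episode above 0.015 m).
It also fails if it takes over 128 s, if anything falls off the work surface, if the arm or the gripper's body presses on something with over 40 N, if the wrist force passes 120 N, or if a joint passes its speed limit or range.

### The arm

A 6-joint arm with a two-finger parallel gripper is mounted at the origin on a cart in front of the work surface, level with it; the furniture and walls round the work are solid. World frame = base frame: x ahead of the robot, y to its left, z up, the work surface at z = 0. Lengths are in m, angles in rad, forces in N, time in s.
With the tool pointing down it reaches from about 0.35 to 0.775 m from the base axis. Payload 5.5 kg.
Tool frame: the origin (TCP) lies between the finger pads; the fingertips stand 11 mm ahead of it and the grasp point (between the pads) lies 8 mm behind it (tips_ahead is the distance from the TCP to the fingertips, in m); z points along the fingers, y is the line along which they close (so a half turn about z gives the same grasp; the last joint's range is limited). The gripper opens to 85 mm and grips with 20 to 120 N. Pads are 22 mm wide; open, the fingers measure 114 mm over their backs; the gripper's body (76 mm by 85 mm) begins 54 mm behind the grasp point. The pads swing forward as they close: fully open they stand 13 mm farther back than shut.
Start: joints at [1.2, 0.313, 0.046, 1.304, 0, 1.431], TCP at [0.132, 0.56, 0.242] pointing down, gripper open.
Joint ranges: [-2.76, 2.76], [-0.86, 1.69], [-1.03, 1.26], [-2.2, 2.34], [-1.47, 1.5], [-3.14, 3.14]. Speed limits (rad/s): [2.57, 2.57, 3.14, 3.14, 3.14, 3.14].

### API

Orientations are given as a unit quaternion [w, x, y, z].
In Python, from workcell import * gives the robot as it stands. The module is installed in compiled form; this text tells all that it offers.
- The arm moves only by the tool jog_arm, never from a script. Its argument "moves" is a list of rows, each an object with "fingers": the closure, from 0 (fully open) to 1 (shut); "slide": the shift along the tool's x, y, z in mm, a list of three; "angular": the turn, a rotation vector about the tool's x, y, z in degrees, a list of three. A call has 1 to 10 rows; each row is the pose to reach, as a shift and turn from the pose commanded when the call began, along the tool's axes at that moment; what a row does not reach only later rows make up. A row lasts 1/12 s, in which the tool goes at most 41.7 mm and 7.16 degrees, less where a joint would pass 70% of its speed; a pose out of reach is approached as far as the arm can. A call with a gripper value outside its range is refused whole. The fingers move at their own pace and stop on an object; "squeeze" is the grip in N (left out, the last holds). Time passes only in rows, so rows that repeat a pose let the fingers close. It gives the time, the measured TCP pose, the force, the opening and the grip force at its end, in the units of the state.
- get_state(): the state, without advancing time (a new reading comes with each control period).
- read_camera(name): name is "scene" or "top"; returns a dict with "color" (420x560x3 uint8, red, green, blue), "fovy" (degrees; the focal length in pixels is half the picture's height over the tangent of half this angle, whatever the lens; pixels are square), "cx", "cy" (the principal point, pixels), "world_from_camera" (4x4, takes a point from camera to world coordinates). Camera axes: x right, y down, z forward; pixel columns grow to the right and rows downward; lengths in m; the calibration is good to about 2 mm. A picture is of the moment at which its call begins. There is no depth.
- hand_in(): hands the job in; it is judged then, once.
Trained networks look in a picture, given as the dict that the camera call returned (one of the last four; its "shot" number tells which), for a name from the list of things; names that differ only in an ending like _2 or _b are one class to them, and where a whole thing is asked for, a point or a joint stands for the part that bears it (a point fixed in the world has none). Each returns a list of dicts, best first, with "p" (0 to 1); they miss things now and then, are a little off and sometimes report something else, mostly with a low value. They report only what shows in the picture. A call takes as long as a camera call.
- look_for(target, picture): "point" ([column, row] in pixels, amid what is visible of it).
- tip_of(target, picture): "point" ([column, row] in pixels: a listed point, or the origin of a listed thing).
The state is a dict: "clock": time; "joint_pos": joint angles; "qvel": joint speeds; "tau": joint torques, N m; "tcp_pos": TCP position; "orientation": TCP orientation; "wrist_force": force on the tool from outside, world axes, zero at the start; "ft_torque": the same for the moment, N m; "finger_gap": finger opening in m; "grip_force": force on a finger pad.
Only numpy, scipy, OpenCV 4.12 (cv2) and the standard library are available. Lean on these libraries where they do the work, as an engineer would, in place of code of your own. Each camera call takes 0.05 s, during which the arm holds its last target. There are 200 camera calls.

## Working session

There is one attempt and no reset: what is moved stays moved. The work goes in short steps, Python scripts to look and compute and a tool call to move; the robot and the scene stay as the last step left them, time stands still between calls to the robot, and variables do not carry over. Pictures are saved under pics/ and viewed, at most 14 in all, crops included, and the job is handed in when it is done.

Besides the shell and the picture viewer there is one more tool, called after "Request:" as name([rows], argument=value, ...), one row to a line, values as JSON. jog_arm: Moves the arm, as the interface text tells. Its arguments: {"type":"object","properties":{"moves":{"type":"array","items":{"type":"object","properties":{"fingers":{"type":"number"},"slide":{"type":"array","items":{"type":"number"}},"angular":{"type":"array","items":{"type":"number"}}}}},"squeeze":{"type":"number"}},"required":["moves"]}

```bash
mkdir -p pics; cat > h.py <<'E'
from workcell import *
import numpy as np, cv2
def ray(pic,p):
    f=pic["color"].shape[0]/2/np.tan(np.radians(pic["fovy"])/2)
    T=np.array(pic["world_from_camera"]); d=T[:3,:3]@np.array([(p[0]-pic["cx"])/f,(p[1]-pic["cy"])/f,1])
    return T[:3,3],d
def at(pic,p,z):
    o,d=ray(pic,p); return o+d*(z-o[2])/d[2]
def proj(pic,X):
    f=pic["color"].shape[0]/2/np.tan(np.radians(pic["fovy"])/2)
    T=np.array(pic["world_from_camera"]); c=T[:3,:3].T@(np.array(X)-T[:3,3])
    return np.array([pic["cx"]+f*c[0]/c[2],pic["cy"]+f*c[1]/c[2]])
def save(pic,n,crop=None,s=1):
    im=pic["color"][...,::-1]
    if crop: im=im[crop[1]:crop[3],crop[0]:crop[2]]
    cv2.imwrite("pics/"+n,cv2.resize(im,None,fx=s,fy=s,interpolation=cv2.INTER_CUBIC))
Z=dict(blue_gear_mid=.008,orange_gear_mid=.008,orange_bracket_mid=.019,white_bracket_mid=.019,white_clip_mid=.017,gear_tray=0,bracket_tray=0,clip_tray=0,tape_mid=.006,scale_mid=.0095)
E
python3 - <<'E'
from h import *
np.set_printoptions(precision=3,suppress=True)
for c in("top","scene"):
    p=read_camera(c); save(p,c+"0.png",s=1.4); print(c,p["fovy"],np.array(p["world_from_camera"])[:3].tolist())
    for n,z in Z.items():
        for r in tip_of(n,p)[:2]: print(n,round(r["p"],2),np.round(r["point"],1),at(p,r["point"],z)[:2])
s=get_state();print(s)
E
```

```text
top 43.146541718161636 [[0.0037217331227232765, -0.9877212541183862, 0.15618217844992976, 0.32627653476463414], [-0.9998493286826955, -0.006323621848279507, -0.016165758240280804, 0.026106717119540077], [0.016954900038822655, -0.15609848163746642, -0.9875959676887867, 1.5989593158040245]]
blue_gear_mid 0.62 [284.  249.1] [ 0.441 -0.023]
orange_gear_mid 0.48 [347. 248.] [ 0.445 -0.212]
orange_gear_mid 0.16 [151.  189.3] [0.62  0.381]
orange_bracket_mid 0.63 [219.4 250.5] [0.435 0.169]
white_bracket_mid 0.45 [254.4 254.5] [0.424 0.065]
white_clip_mid 0.51 [316.4 259. ] [ 0.412 -0.119]
gear_tray 0.6 [222.2 188.8] [0.625 0.166]
bracket_tray 0.77 [389.3 204.6] [ 0.579 -0.346]
bracket_tray 0.58 [317.4 259.1] [ 0.412 -0.124]
tape_mid 0.56 [152.  189.9] [0.619 0.378]
scale_mid 0.56 [378.  162.8] [ 0.708 -0.312]
scene 45.598755018711344 [[-0.8736024282148795, -0.3658578250167745, 0.3208844796668443, 0.1973910550027505], [-0.48630004910592994, 0.6809719135978309, -0.5475303782718167, 0.6524963994142077], [-0.018195044837436565, -0.6343700061989876, -0.7728153955366445, 0.9559490484173272]]
blu
[... 231 characters left out ...]
8] [ 0.433 -0.112]
gear_tray 0.78 [227.  257.7] [0.617 0.166]
bracket_tray 0.73 [334.6 129.8] [ 0.581 -0.34 ]
clip_tray 0.79 [235.3 365.2] [0.466 0.37 ]
tape_mid 0.91 [167.5 329.7] [0.626 0.375]
scale_mid 0.59 [289.7 119.5] [ 0.708 -0.31 ]
{'clock': 1.1, 'joint_pos': array([ 1.2  ,  0.313,  0.046,  1.304, -0.   ,  1.431]), 'qvel': array([ 0.   ,  0.002,  0.   , -0.001, -0.   ,  0.002]), 'tau': array([  0.001, -48.048,  29.882,   0.   ,  -0.   ,  -0.   ]), 'tcp_pos': array([0.132, 0.56 , 0.242]), 'orientation': array([0.   , 0.115, 0.993, 0.   ]), 'wrist_force': array([-1.094,  0.322, -1.012]), 'ft_torque': array([-0.024, -0.019,  0.004]), 'grip_force': 0.0, 'finger_gap': 0.08516485071226906}
```

View pics/top0.png

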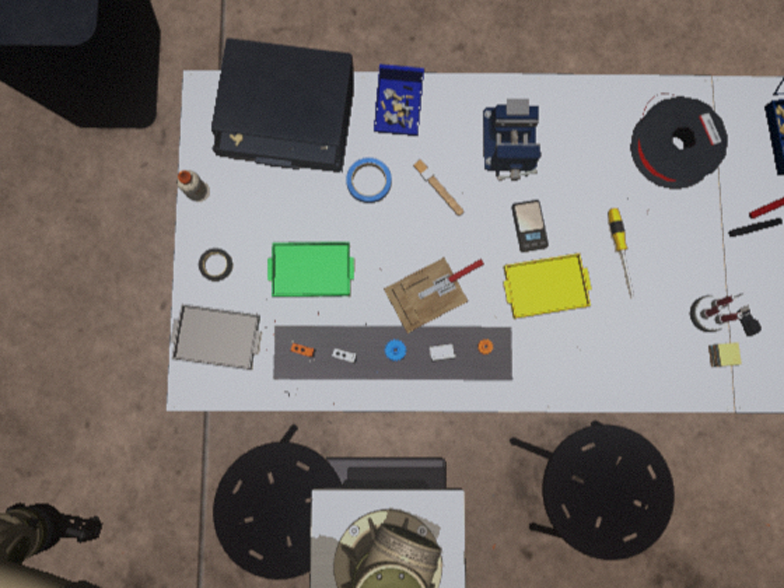

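View pics/scene0.png

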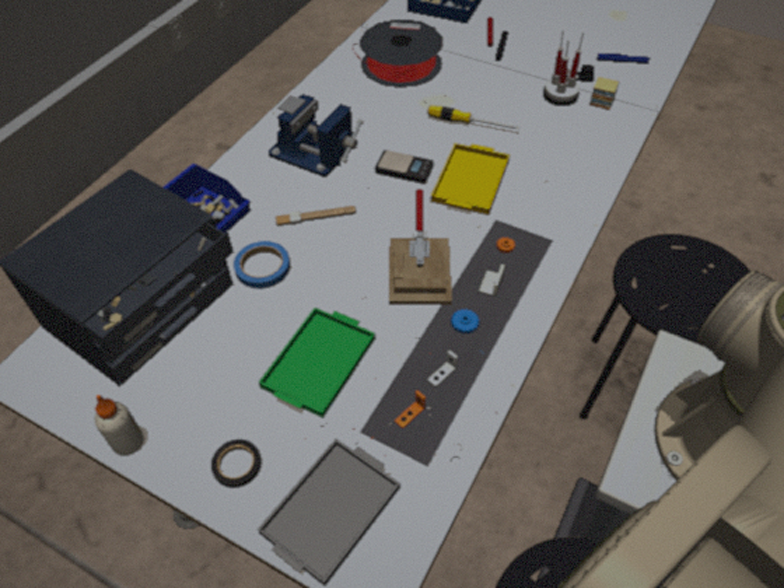

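```bash
python3 - <<'E'
from h import *
p=read_camera("top"); save(p,"crop1.png",(190,225,380,290),4.2)
p=read_camera("scene"); save(p,"crop2.png",(270,130,400,310),3.3)
E
```

```text
(no output)
```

View pics/crop1.png

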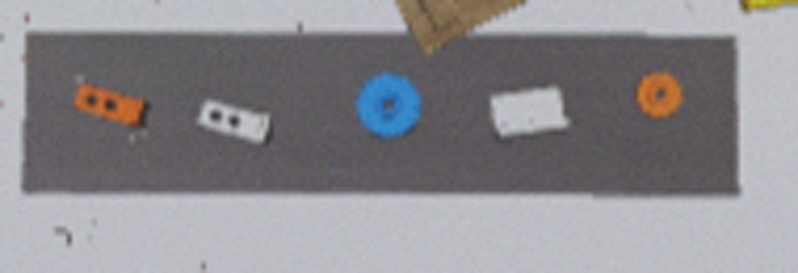

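View pics/crop2.png

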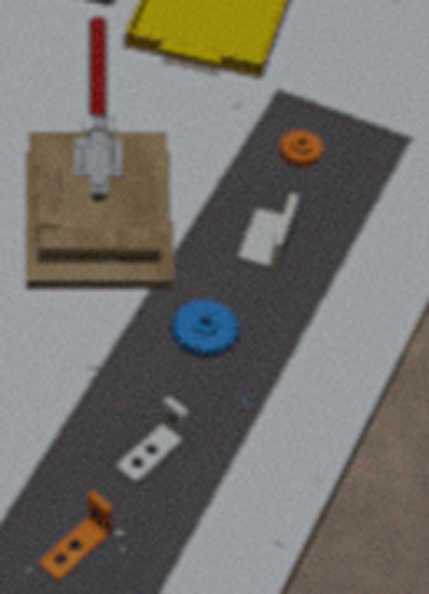

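The top view shows the row on the mat from left to right: orange bracket at about (216,250), white bracket (246,254), blue gear (283,250), clip (315,251) and orange gear (347,248). The bracket legs point to -y and the clip wall is on its -x side. Next I fit outlines in both cameras to get the yaws.

```bash
cat >> h.py <<'E'
from scipy.optimize import minimize
def box(a,b,c,d,e,f): return np.array([[x,y,z] for x in(a,b) for y in(c,d) for z in(e,f)])
def disc(r,z0,z1): t=np.arange(0,6.28,.2); return np.array([[r*np.cos(a),r*np.sin(a),z] for a in t for z in(z0,z1)])
br=[box(-.009,.009,-.025,.025,0,.005),box(-.009,.009,.020,.025,0,.034)]
tray=[box(-.059,.059,-.084,.084,0,.018)]
M=dict(blue_gear=[disc(.0235,0,.009)],orange_gear=[disc(.0165,0,.009)],orange_bracket=br,white_bracket=br,
 white_clip=[box(-.015,.015,-.025,.025,0,.004),box(-.015,-.009,-.025,.025,0,.03)],gear_tray=tray,bracket_tray=tray,clip_tray=tray)
S=4
def sil(pic,parts,x,y,a,z0,win):
    c,s=np.cos(a),np.sin(a); m=np.zeros(((win[3]-win[1])*S,(win[2]-win[0])*S),np.uint8)
    for P in parts:
        W=P@np.array([[c,s,0],[-s,c,0],[0,0,1]])+[x,y,z0]
        q=np.array([proj(pic,w) for w in W])
        q=(q+.5-np.array(win[:2]))*S
        cv2.fillConvexPoly(m,cv2.convexHull(np.round(q*16).astype(np.int32)),1,shift=4)
    return m
def mask(pic,kind,win):
    im=pic["color"][win[1]:win[3],win[0]:win[2]]
    im=cv2.resize(im,None,fx=S,fy=S,interpolation=cv2.INTER_CUBIC); h=cv2.cvtColor(im,cv2.COLOR_RGB2HSV).astype(int)
    H,Sa,V=h[...,0],h[...,1],h[...,2]
    if kind=="white": return ((V>125)&(Sa<60)).astype(np.uint8)
    lo,hi={"orange":(3,18),"blue":(95,115),"green":(45,80),"yellow":(22,35)}[kind]
    return ((H>=lo)&(H<=hi)&(Sa>110)&(V>50)).astype(np.uint8)
def fit(pics,name,kind,x,y,a,z0,r=17,yaw=True):
    D=[]
    for p in pics:
        c=proj(p,[x,y,z0+.01]).astype(int); win=(max(c[0]-r,0),max(c[1]-r,0),c[0]+r,c[1]+r); D.append((p,win,mask(p,kind,win)))
    def cost(v):
        aa=v[2]/20 if yaw else a; t=0
        for p,w,m in D:
            s=sil(p,M[name],v[0]/1000,v[1]/1000,aa,z0,w); t+=1-(s&m).sum()/max((s|m).sum(),1)
        return t/len(D)
    best=None
    for da in ((-.3,0,.3) if yaw else (0,)):
        v0=np.array([x*1000,y*1000,(a+da)*20]); sim=np.vstack([v0]+[v0+np.eye(3)[i]*6 for i in range(3)])
        o=minimize(cost,v0,method="Nelder-Mead",options=dict(initial_simplex=sim,xatol=.05,fatol=1e-4,maxiter=150))
        if best is None or o.fun<best.fun: best=o
    v=best.x; return v[0]/1000,v[1]/1000,(v[2]/20 if yaw else a),1-best.fun
E
cat > go.py <<'E'
# python3 go.py x y z psi_deg : slide/angular from current pose; psi = world angle of the closing line
import sys
from h import *
from scipy.spatial.transform import Rotation as Ro
s=get_state(); q=s["orientation"]; R=Ro.from_quat([q[1],q[2],q[3],q[0]]).as_matrix()
x,y,z,psi=map(float,sys.argv[1:5]); psi=np.radians(psi)
yv=np.array([np.cos(psi),np.sin(psi),0]); zv=np.array([0,0,-1.]); T=np.c_[np.cross(yv,zv),yv,zv]
rv=Ro.from_matrix(R.T@T).as_rotvec(degrees=True)
print("slide",np.round(R.T@(np.array([x,y,z])-s["tcp_pos"])*1000,1).tolist(),"ang",np.round(rv,1).tolist(),"tcp",np.round(s["tcp_pos"],4).tolist(),"j",np.round(s["joint_pos"],2).tolist(),"gap",round(float(s["finger_gap"]),4),"grip",s["grip_force"],"t",s["clock"])
E
python3 - <<'E'
from h import *
P=[read_camera("top"),read_camera("scene")]
pi=np.pi
for n,k,x,y,a,z,r,yw in [("orange_bracket","orange",.437,.175,pi+.25,.002,17,1),("white_bracket","white",.428,.08,pi+.25,.002,15,1),
 ("blue_gear","blue",.441,-.02,0,.002,17,0),("white_clip","white",.433,-.115,0,.002,17,1),("orange_gear","orange",.446,-.212,0,.002,17,0),
 ("gear_tray","green",.62,.166,0,0,50,1),("bracket_tray","yellow",.58,-.343,.1,0,50,1)]:
    for lab,pp in (("both",P),("top",P[:1]),("scene",P[1:])): print(n,lab,np.round(fit(pp,n,k,x,y,a,z,r,yw),4))
c=np.array([(178,306),(260,316),(252,369),(173,359)])/1.4
w=[at(P[0],q,.018)[:2] for q in c]; print("clip tray",np.round(w,3).tolist(),np.mean(w,0))
c=np.array([(338,442),(400,484),(322,581),(260,532)])/1.4
w=[at(P[1],q,.018)[:2] for q in c]; print("clip tray",np.round(w,3).tolist(),np.mean(w,0))
E
python3 go.py .437 .165 .12 165
```

```text
orange_bracket both [0.4393 0.1817 2.8603 0.8871]
orange_bracket top [0.4393 0.1825 2.8532 0.8828]
orange_bracket scene [0.4396 0.1816 2.872  0.9017]
white_bracket both [0.4289 0.0937 2.8612 0.6692]
white_bracket top [0.4288 0.0936 2.8407 0.8307]
white_bracket scene [0.4288 0.0936 2.914  0.5129]
blue_gear both [ 0.4404 -0.0173  0.      0.9102]
blue_gear top [ 0.4395 -0.0168  0.      0.911 ]
blue_gear scene [ 0.4404 -0.0175  0.      0.912 ]
white_clip both [ 0.4365 -0.1166  0.1424  0.811 ]
white_clip top [ 0.4365 -0.1167  0.1445  0.95  ]
white_clip scene [ 0.4369 -0.1185  0.2002  0.6803]
orange_gear both [ 0.4484 -0.2101  0.      0.8947]
orange_gear top [ 0.4485 -0.2101  0.      0.8964]
orange_gear scene [ 0.4487 -0.2113  0.      0.9039]
gear_tray both [0.6153 0.1664 0.041  0.9026]
gear_tray top [0.6138 0.1672 0.0055 0.9133]
gear_tray scene [0.6171 0.1662 0.0533 0.8939]
bracket_tray both [ 0.5817 -0.3481  0.1777  0.8833]
bracket_tray top [ 0.581  -0.3455  0.1795  0.9239]
bracket_tray scene [ 0.5826 -0.3495  0.183   0.8526]
clip tray [[0.529, 0.446], [0.509, 0.271], [0.396, 0.284], [0.417, 0.451]] [0.46270564 0.36294366]
clip tray [[0.506, 0.281], [0.395, 0.294], [0.421, 0.458], [0.529, 0.444]] [0.4625056  0.36917893]
slide [-387.6, -314.5, 122.3] ang [0.0, 0.0, -88.2] tcp [0.1316, 0.5598, 0.2423] j [1.2, 0.31, 0.05, 1.3, -0.0, 1.43] gap 0.0854 grip 0.0 t 1.3
```

```bash
python3 go.py .4357 .1693 .08 -16.3
```

```text
slide [-385.4, -310.6, 162.3] ang [0.0, -0.0, 93.1] tcp [0.1316, 0.5598, 0.2423] j [1.2, 0.31, 0.05, 1.3, -0.0, 1.43] gap 0.0854 grip 0.0 t 1.3
```

Request:
jog_arm([
  {"slide":[-385.4,-310.6,162.3],"angular":[0,0,93.1],"fingers":0.45},
  {"slide":[-385.4,-310.6,162.3],"angular":[0,0,93.1],"fingers":0.45},
  {"slide":[-385.4,-310.6,162.3],"angular":[0,0,93.1],"fingers":0.45},
  {"slide":[-385.4,-310.6,162.3],"angular":[0,0,93.1],"fingers":0.45},
  {"slide":[-385.4,-310.6,162.3],"angular":[0,0,93.1],"fingers":0.45},
  {"slide":[-385.4,-310.6,162.3],"angular":[0,0,93.1],"fingers":0.45},
  {"slide":[-385.4,-310.6,162.3],"angular":[0,0,93.1],"fingers":0.45},
  {"slide":[-385.4,-310.6,162.3],"angular":[0,0,93.1],"fingers":0.45},
  {"slide":[-385.4,-310.6,162.3],"angular":[0,0,93.1],"fingers":0.45},
  {"slide":[-385.4,-310.6,162.3],"angular":[0,0,93.1],"fingers":0.45},
], squeeze=40)

```text
clock: 2.13
tcp_pos: [0.3758, 0.2458, 0.1123]
orientation: [0.0, 0.677, 0.736, 0.001]
wrist_force: [-0.0, 0.3, 1.0]
finger_gap: 0.0469
grip_force: 0.0
```

```bash
python3 go.py .4357 .1693 .08 -16.3
```

```text
slide [-81.3, 53.2, 32.3] ang [0.1, -0.0, 21.1] tcp [0.3758, 0.2458, 0.1123] j [0.4, 0.16, -0.49, 0.92, 0.0, 1.89] gap 0.0469 grip 0.0 t 2.1333
```

Request:
jog_arm([
  {"slide":[-81.3,53.2,32.3],"angular":[0,0,21.1],"fingers":0.45},
  {"slide":[-81.3,53.2,32.3],"angular":[0,0,21.1],"fingers":0.45},
  {"slide":[-81.3,53.2,32.3],"angular":[0,0,21.1],"fingers":0.45},
  {"slide":[-81.3,53.2,32.3],"angular":[0,0,21.1],"fingers":0.45},
  {"slide":[-81.3,53.2,32.3],"angular":[0,0,21.1],"fingers":0.45},
])

```text
clock: 2.55
tcp_pos: [0.4352, 0.1704, 0.0799]
orientation: [-0.0, 0.799, 0.602, -0.0]
wrist_force: [-0.4, -0.2, -0.2]
finger_gap: 0.0471
grip_force: 0.0
```

```bash
python3 go.py .4357 .1693 .015 -16.3; python3 -c "
from h import *
p=read_camera('scene'); save(p,'a1.png',(220,200,360,320),5)"
```

```text
slide [-0.9, 0.8, 64.9] ang [-0.1, 0.0, 0.3] tcp [0.4352, 0.1704, 0.0799] j [0.2, 0.23, -0.49, 0.85, 0.0, 2.05] gap 0.0471 grip 0.0 t 2.55
```

View pics/a1.png

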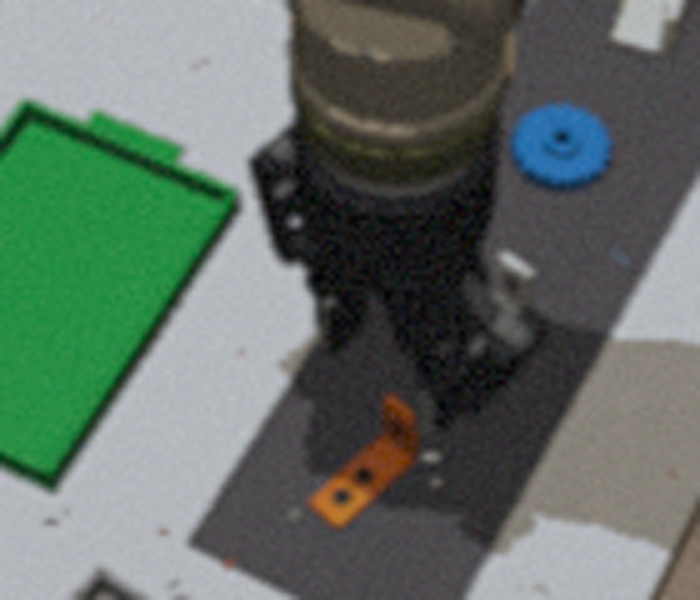

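The fingers straddle the orange bracket's leg (crop pixels (400,430)), so I'm descending and closing.

Request:
jog_arm([
  {"slide":[0,0,35],"fingers":0.45},
  {"slide":[0,0,55],"fingers":0.45},
  {"slide":[0,0,65],"fingers":0.45},
  {"slide":[0,0,65],"fingers":0.45},
  {"slide":[0,0,65],"fingers":1},
  {"slide":[0,0,65],"fingers":1},
  {"slide":[0,0,65],"fingers":1},
  {"slide":[0,0,65],"fingers":1},
  {"slide":[0,0,65],"fingers":1},
  {"slide":[0,0,65],"fingers":1},
], squeeze=40)

```text
schema error: expected keys fingers, slide, angular
```

```bash
python3 go.py .5897 -.3923 .13 10.2
```

```text
slide [-499.6, 303.1, -50.2] ang [-0.1, -0.0, -26.1] tcp [0.4348, 0.1712, 0.0802] j [0.2, 0.23, -0.49, 0.85, 0.0, 2.05] gap 0.0468 grip 0.0 t 2.6
```

Request:
jog_arm([
  {"slide":[-1.5,1,35],"angular":[0,0,0],"fingers":0.45},
  {"slide":[-1.5,1,55],"angular":[0,0,0],"fingers":0.45},
  {"slide":[-1.5,1,65],"angular":[0,0,0],"fingers":0.45},
  {"slide":[-1.5,1,65],"angular":[0,0,0],"fingers":0.45},
  {"slide":[-1.5,1,65],"angular":[0,0,0],"fingers":1},
  {"slide":[-1.5,1,65],"angular":[0,0,0],"fingers":1},
  {"slide":[-1.5,1,65],"angular":[0,0,0],"fingers":1},
  {"slide":[-1.5,1,65],"angular":[0,0,0],"fingers":1},
  {"slide":[-1.5,1,65],"angular":[0,0,0],"fingers":1},
  {"slide":[-1.5,1,65],"angular":[0,0,0],"fingers":1},
], squeeze=40)

```text
clock: 3.43
tcp_pos: [0.4365, 0.1703, 0.0165]
orientation: [-0.0, 0.798, 0.602, 0.001]
wrist_force: [-2.1, 2.0, 7.5]
finger_gap: 0.0171
grip_force: 39.6
```

```bash
python3 go.py .5897 -.3923 .13 10.2
```

```text
slide [-498.8, 301.7, -114.2] ang [0.1, -0.1, -26.1] tcp [0.4365, 0.1703, 0.0165] j [0.2, 0.31, -0.57, 0.69, 0.0, 2.05] gap 0.0171 grip 39.63252145797014 t 3.4333
```

Request:
jog_arm([
  {"slide":[0,0,-40],"angular":[0,0,0],"fingers":1},
  {"slide":[0,0,-80],"angular":[0,0,0],"fingers":1},
  {"slide":[-20,12,-114],"angular":[0,0,0],"fingers":1},
  {"slide":[-498.8,301.7,-114.2],"angular":[0,0,-26.1],"fingers":1},
  {"slide":[-498.8,301.7,-114.2],"angular":[0,0,-26.1],"fingers":1},
  {"slide":[-498.8,301.7,-114.2],"angular":[0,0,-26.1],"fingers":1},
  {"slide":[-498.8,301.7,-114.2],"angular":[0,0,-26.1],"fingers":1},
  {"slide":[-498.8,301.7,-114.2],"angular":[0,0,-26.1],"fingers":1},
  {"slide":[-498.8,301.7,-114.2],"angular":[0,0,-26.1],"fingers":1},
  {"slide":[-498.8,301.7,-114.2],"angular":[0,0,-26.1],"fingers":1},
])

```text
clock: 4.27
tcp_pos: [0.5133, -0.115, 0.1299]
orientation: [0.001, 0.642, 0.767, 0.0]
wrist_force: [0.8, -0.2, 0.0]
finger_gap: 0.0168
grip_force: 39.3
```

```bash
python3 go.py .5897 -.3923 .09 10.2
```

```text
slide [-286.4, 26.2, 40.1] ang [0.1, 0.0, -0.0] tcp [0.5133, -0.115, 0.1299] j [-0.37, 0.28, -0.28, 1.01, 0.0, 1.02] gap 0.0168 grip 39.25684601068497 t 4.2667
```

Request:
jog_arm([
  {"slide":[-286.4,26.2,40],"angular":[0,0,0],"fingers":1},
  {"slide":[-286.4,26.2,40],"angular":[0,0,0],"fingers":1},
  {"slide":[-286.4,26.2,40],"angular":[0,0,0],"fingers":1},
  {"slide":[-286.4,26.2,40],"angular":[0,0,0],"fingers":1},
  {"slide":[-286.4,26.2,40],"angular":[0,0,0],"fingers":1},
  {"slide":[-286.4,26.2,40],"angular":[0,0,0],"fingers":1},
  {"slide":[-286.4,26.2,40],"angular":[0,0,0],"fingers":1},
  {"slide":[-286.4,26.2,40],"angular":[0,0,0],"fingers":1},
  {"slide":[-286.4,26.2,40],"angular":[0,0,0],"fingers":1},
  {"slide":[-286.4,26.2,40],"angular":[0,0,0],"fingers":1},
])

```text
clock: 5.1
tcp_pos: [0.5887, -0.3899, 0.0888]
orientation: [-0.001, 0.642, 0.767, 0.0]
wrist_force: [0.7, 1.3, 0.2]
finger_gap: 0.0172
grip_force: 39.3
```

```bash
python3 go.py .5897 -.3923 .0195 10.2; python3 -c "
from h import *
p=read_camera('scene'); save(p,'a2.png',(280,60,400,180),5)"
```

```text
slide [-2.6, 0.6, 69.3] ang [-0.0, -0.1, -0.1] tcp [0.5887, -0.3899, 0.0888] j [-0.7, 0.64, 0.19, 1.12, 0.0, 0.7] gap 0.0172 grip 39.266553707420826 t 5.1
```

View pics/a2.png

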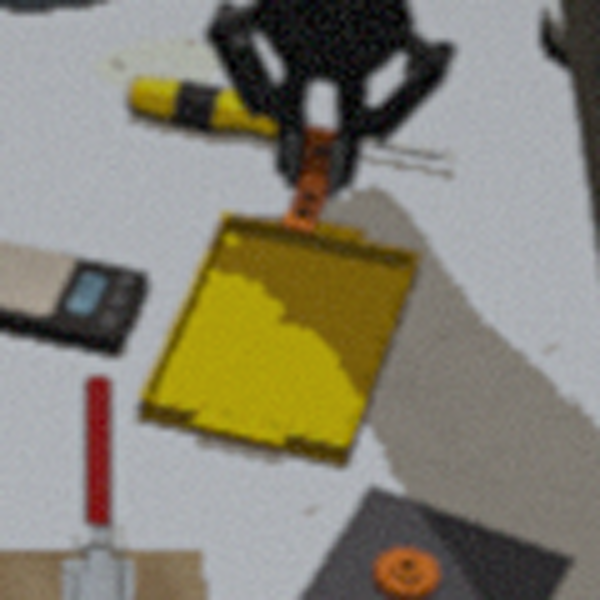

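The bracket hangs level in the grip above the yellow tray, so I'm lowering and releasing.

Request:
jog_arm([
  {"slide":[-1,0.5,30],"angular":[0,0,0],"fingers":1},
  {"slide":[-1,0.5,55],"angular":[0,0,0],"fingers":1},
  {"slide":[-1,0.5,65],"angular":[0,0,0],"fingers":1},
  {"slide":[-1,0.5,69],"angular":[0,0,0],"fingers":1},
  {"slide":[-1,0.5,69],"angular":[0,0,0],"fingers":1},
  {"slide":[-1,0.5,69],"angular":[0,0,0],"fingers":1},
  {"slide":[-1,0.5,69],"angular":[0,0,0],"fingers":0.6},
  {"slide":[-1,0.5,69],"angular":[0,0,0],"fingers":0.6},
  {"slide":[-1,0.5,69],"angular":[0,0,0],"fingers":0.6},
  {"slide":[-1,0.5,69],"angular":[0,0,0],"fingers":0.6},
])

```text
clock: 5.98
tcp_pos: [0.5904, -0.3914, 0.0211]
orientation: [0.001, 0.642, 0.767, 0.0]
wrist_force: [-0.2, 0.5, -0.6]
finger_gap: 0.0339
grip_force: 0.0
```

```bash
python3 go.py .4253 .0811 .09 -16.3
```

```text
slide [494.2, -79.1, -69.5] ang [0.1, 0.0, 26.5] tcp [0.5904, -0.3914, 0.0211] j [-0.7, 0.69, 0.11, 0.98, 0.0, 0.69] gap 0.0339 grip 0.0 t 5.9833
```

Request:
jog_arm([
  {"slide":[0,0,-35],"angular":[0,0,0],"fingers":0.6},
  {"slide":[0,0,-70],"angular":[0,0,0],"fingers":0.5},
  {"slide":[0,0,-90],"angular":[0,0,0],"fingers":0.5},
  {"slide":[494,-79,-90],"angular":[0,0,26.5],"fingers":0.45},
  {"slide":[494,-79,-90],"angular":[0,0,26.5],"fingers":0.45},
  {"slide":[494,-79,-90],"angular":[0,0,26.5],"fingers":0.45},
  {"slide":[494,-79,-90],"angular":[0,0,26.5],"fingers":0.45},
  {"slide":[494,-79,-90],"angular":[0,0,26.5],"fingers":0.45},
  {"slide":[494,-79,-90],"angular":[0,0,26.5],"fingers":0.45},
  {"slide":[494,-79,-90],"angular":[0,0,26.5],"fingers":0.45},
])

```text
clock: 6.82
tcp_pos: [0.493, -0.1142, 0.1106]
orientation: [0.0, 0.801, 0.599, 0.0]
wrist_force: [0.9, 1.2, 1.4]
finger_gap: 0.047
grip_force: 0.0
```

```bash
python3 go.py .4253 .0811 .08 -16.3; python3 -c "
from h import *
p=read_camera('scene'); save(p,'a3.png',(280,60,400,180),5)"
```

```text
slide [168.2, -120.1, 30.5] ang [0.1, -0.0, -0.1] tcp [0.493, -0.1142, 0.1106] j [-0.39, 0.26, -0.36, 0.95, 0.0, 1.47] gap 0.047 grip 0.0 t 6.8167
```

View pics/a3.png

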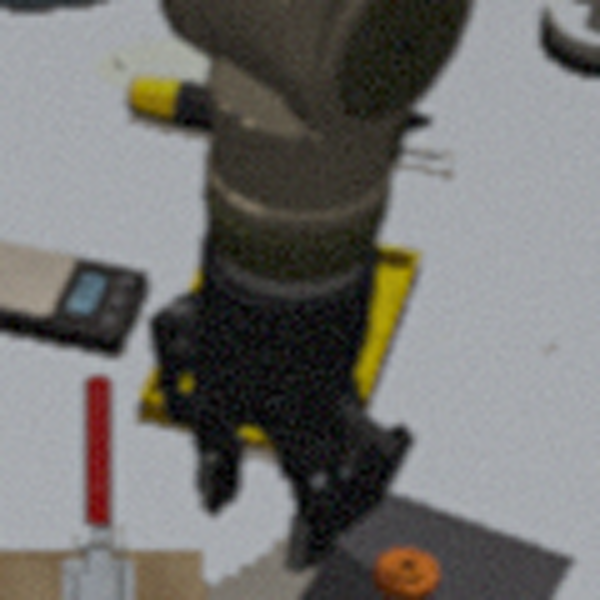

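The arm hides the tray here, so I'll check it later and go on to the white bracket.

Request:
jog_arm([
  {"slide":[168,-120,30],"angular":[0,0,0],"fingers":0.45},
  {"slide":[168,-120,30],"angular":[0,0,0],"fingers":0.45},
  {"slide":[168,-120,30],"angular":[0,0,0],"fingers":0.45},
  {"slide":[168,-120,30],"angular":[0,0,0],"fingers":0.45},
  {"slide":[168,-120,30],"angular":[0,0,0],"fingers":0.45},
  {"slide":[168,-120,30],"angular":[0,0,0],"fingers":0.45},
  {"slide":[168,-120,30],"angular":[0,0,0],"fingers":0.45},
  {"slide":[168,-120,30],"angular":[0,0,0],"fingers":0.45},
])

```text
clock: 7.53
tcp_pos: [0.4267, 0.0793, 0.0807]
orientation: [0.001, 0.8, 0.6, 0.0]
wrist_force: [0.1, 0.2, 0.0]
finger_gap: 0.0467
grip_force: 0.0
```

```bash
python3 go.py .4253 .0811 .0165 -16.3; python3 - <<'E'
from h import *
p=read_camera("scene"); save(p,'a4.png',(250,70,380,260),3.1)
print(fit([p],"white_bracket","white",.4289,.0936,2.86,.002,15,1))
for n in("orange_bracket_mid","white_bracket_mid"):
    for r in tip_of(n,p)[:2]: print(n,r["p"],r["point"],at(p,r["point"],.02))
E
```

```text
slide [1.3, -1.9, 64.2] ang [0.1, -0.0, 0.0] tcp [0.4267, 0.0793, 0.0807] j [-0.0, 0.17, -0.57, 0.83, -0.0, 1.85] gap 0.0467 grip 0.0 t 7.5333
(np.float64(0.42887385686159435), np.float64(0.09367795873211915), np.float64(2.85886640035635), np.float64(0.2553246753246754))
orange_bracket_mid 0.67 [167.5, 331.1] [0.61827061 0.38162944 0.02      ]
white_bracket_mid 0.77 [319.4, 259.5] [0.42451962 0.08215515 0.02      ]
white_bracket_mid 0.37 [289.9, 120.7] [ 0.69990564 -0.29463835  0.02      ]
```

View pics/a4.png

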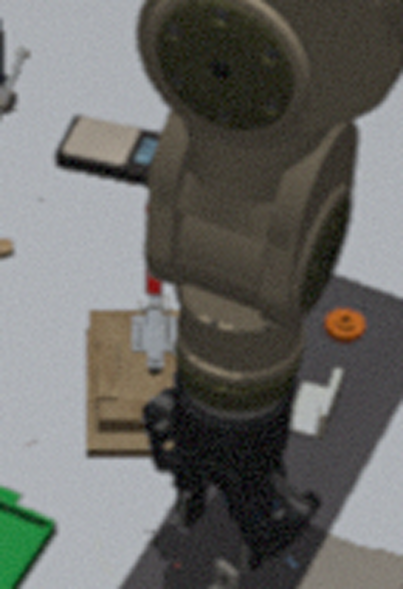

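The network puts the white bracket's point at (0.4245, 0.082), which agrees with the fit. Descending now.

Request:
jog_arm([
  {"slide":[1,-1.5,35],"angular":[0,0,0],"fingers":0.45},
  {"slide":[1,-1.5,55],"angular":[0,0,0],"fingers":0.45},
  {"slide":[1,-1.5,64],"angular":[0,0,0],"fingers":0.45},
  {"slide":[1,-1.5,64],"angular":[0,0,0],"fingers":0.45},
  {"slide":[1,-1.5,64],"angular":[0,0,0],"fingers":1},
  {"slide":[1,-1.5,64],"angular":[0,0,0],"fingers":1},
  {"slide":[1,-1.5,64],"angular":[0,0,0],"fingers":1},
  {"slide":[1,-1.5,64],"angular":[0,0,0],"fingers":1},
  {"slide":[1,-1.5,64],"angular":[0,0,0],"fingers":1},
  {"slide":[1,-1.5,64],"angular":[0,0,0],"fingers":1},
])

```text
clock: 8.52
tcp_pos: [0.4262, 0.0805, 0.0175]
orientation: [0.001, 0.8, 0.599, 0.001]
wrist_force: [0.4, -0.8, 6.7]
finger_gap: 0.0172
grip_force: 39.6
```

```bash
python3 go.py .5764 -.3185 .12 10.2
```

```text
slide [-340.6, 256.7, -101.8] ang [0.2, 0.0, -26.5] tcp [0.4262, 0.0805, 0.0175] j [0.0, 0.25, -0.66, 0.66, -0.0, 1.86] gap 0.0172 grip 39.5676395483315 t 8.5167
```

Request:
jog_arm([
  {"slide":[0,0,-40],"angular":[0,0,0],"fingers":1},
  {"slide":[0,0,-80],"angular":[0,0,0],"fingers":1},
  {"slide":[-20,15,-105],"angular":[0,0,0],"fingers":1},
  {"slide":[-340.6,256.7,-105],"angular":[0,0,-26.5],"fingers":1},
  {"slide":[-340.6,256.7,-105],"angular":[0,0,-26.5],"fingers":1},
  {"slide":[-340.6,256.7,-105],"angular":[0,0,-26.5],"fingers":1},
  {"slide":[-340.6,256.7,-105],"angular":[0,0,-26.5],"fingers":1},
  {"slide":[-340.6,256.7,-105],"angular":[0,0,-26.5],"fingers":1},
  {"slide":[-340.6,256.7,-105],"angular":[0,0,-26.5],"fingers":1},
  {"slide":[-340.6,256.7,-105],"angular":[0,0,-26.5],"fingers":1},
])

```text
clock: 9.35
tcp_pos: [0.5316, -0.2025, 0.1215]
orientation: [0.0, 0.642, 0.767, 0.0]
wrist_force: [1.5, 0.2, -0.6]
finger_gap: 0.0167
grip_force: 39.2
```

```bash
python3 go.py .5764 -.3185 .09 10.2
```

```text
slide [-122.1, 23.6, 31.5] ang [0.0, -0.0, -0.0] tcp [0.5316, -0.2025, 0.1215] j [-0.51, 0.36, -0.19, 1.02, 0.0, 0.89] gap 0.0167 grip 39.18431103229523 t 9.35
```

Request:
jog_arm([
  {"slide":[-122,23.6,31],"angular":[0,0,0],"fingers":1},
  {"slide":[-122,23.6,31],"angular":[0,0,0],"fingers":1},
  {"slide":[-122,23.6,31],"angular":[0,0,0],"fingers":1},
  {"slide":[-122,23.6,31],"angular":[0,0,0],"fingers":1},
  {"slide":[-122,23.6,31],"angular":[0,0,0],"fingers":1},
  {"slide":[-122,23.6,31],"angular":[0,0,0],"fingers":1},
  {"slide":[-122,23.6,31],"angular":[0,0,0],"fingers":1},
])

```text
clock: 9.93
tcp_pos: [0.5756, -0.3152, 0.0906]
orientation: [-0.0, 0.641, 0.767, 0.0]
wrist_force: [-0.2, 0.2, -0.0]
finger_gap: 0.0173
grip_force: 39.2
```

```bash
python3 go.py .5764 -.3185 .0205 10.2;  python3 - <<'E'
from h import *
p=read_camera("scene"); save(p,'a5.png',(260,50,400,190),4.2)
E
```

```text
slide [-3.4, 0.2, 70.1] ang [-0.0, -0.0, 0.0] tcp [0.5756, -0.3152, 0.0906] j [-0.62, 0.55, 0.02, 1.05, 0.0, 0.77] gap 0.0173 grip 39.20342629775405 t 9.9333
```

View pics/a5.png

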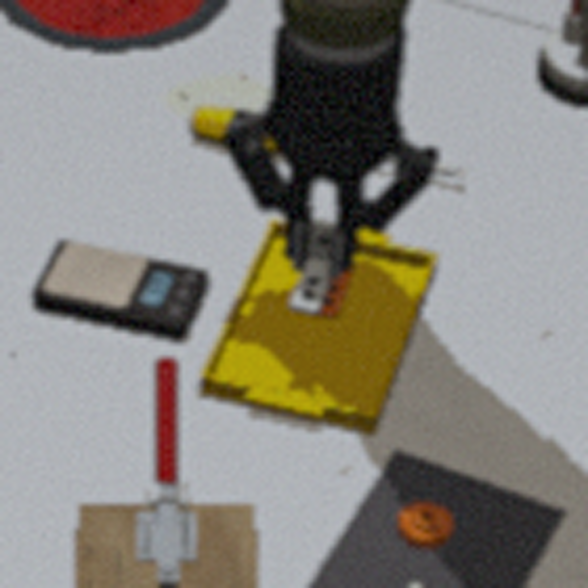

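The orange bracket lies in the yellow tray at about crop (338,297), and the white one is held above it. Lowering.

Request:
jog_arm([
  {"slide":[-1,0,30],"angular":[0,0,0],"fingers":1},
  {"slide":[-1,0,55],"angular":[0,0,0],"fingers":1},
  {"slide":[-1,0,65],"angular":[0,0,0],"fingers":1},
  {"slide":[-1,0,70],"angular":[0,0,0],"fingers":1},
  {"slide":[-1,0,70],"angular":[0,0,0],"fingers":1},
  {"slide":[-1,0,70],"angular":[0,0,0],"fingers":1},
  {"slide":[-1,0,70],"angular":[0,0,0],"fingers":0.6},
  {"slide":[-1,0,70],"angular":[0,0,0],"fingers":0.6},
  {"slide":[-1,0,70],"angular":[0,0,0],"fingers":0.6},
  {"slide":[-1,0,70],"angular":[0,0,0],"fingers":0.6},
])

```text
clock: 10.82
tcp_pos: [0.5765, -0.3178, 0.0208]
orientation: [0.0, 0.642, 0.767, 0.0]
wrist_force: [-0.1, 0.4, 0.8]
finger_gap: 0.034
grip_force: 0.0
```

```bash
python3 go.py .4485 -.2103 .08 10.2
```

```text
slide [128.4, -106.9, -59.3] ang [0.0, 0.0, -0.0] tcp [0.5765, -0.3178, 0.0208] j [-0.63, 0.61, -0.06, 0.91, 0.0, 0.77] gap 0.034 grip 0.0 t 10.8167
```

Request:
jog_arm([
  {"slide":[0,0,-35],"angular":[0,0,0],"fingers":0.6},
  {"slide":[0,0,-60],"angular":[0,0,0],"fingers":0.5},
  {"slide":[128,-107,-60],"angular":[0,0,0],"fingers":0.3},
  {"slide":[128,-107,-60],"angular":[0,0,0],"fingers":0.3},
  {"slide":[128,-107,-60],"angular":[0,0,0],"fingers":0.3},
  {"slide":[128,-107,-60],"angular":[0,0,0],"fingers":0.3},
  {"slide":[128,-107,-60],"angular":[0,0,0],"fingers":0.3},
  {"slide":[128,-107,-60],"angular":[0,0,0],"fingers":0.3},
  {"slide":[128,-107,-60],"angular":[0,0,0],"fingers":0.3},
  {"slide":[128,-107,-60],"angular":[0,0,0],"fingers":0.3},
])

```text
clock: 11.65
tcp_pos: [0.4501, -0.212, 0.0812]
orientation: [0.002, 0.642, 0.767, 0.0]
wrist_force: [1.0, -0.2, -0.3]
finger_gap: 0.0601
grip_force: 0.0
```

```bash
python3 go.py .4485 -.2103 .0155 10.2;  python3 - <<'E'
from h import *
p=read_camera("scene"); save(p,'a6.png',(260,50,400,190),4.2)
for n,z in(("orange_gear_mid",.008),("white_bracket_mid",.02),("orange_bracket_mid",.02)):
    for r in tip_of(n,p)[:2]: print(n,r["p"],r["point"],at(p,r["point"],z))
E
```

```text
slide [2.1, -1.5, 65.7] ang [0.1, 0.1, -0.1] tcp [0.4501, -0.212, 0.0812] j [-0.6, 0.27, -0.43, 0.87, 0.0, 0.79] gap 0.0601 grip 0.0 t 11.65
orange_gear_mid 0.66 [361.5, 171.9] [ 0.44956651 -0.21836479  0.008     ]
white_bracket_mid 0.55 [335.0, 129.1] [ 0.57367213 -0.32218589  0.02      ]
white_bracket_mid 0.51 [236.0, 366.7] [0.45806931 0.37746545 0.02      ]
orange_bracket_mid 0.48 [340.3, 111.0] [ 0.5924175  -0.39854416  0.02      ]
```

View pics/a6.png

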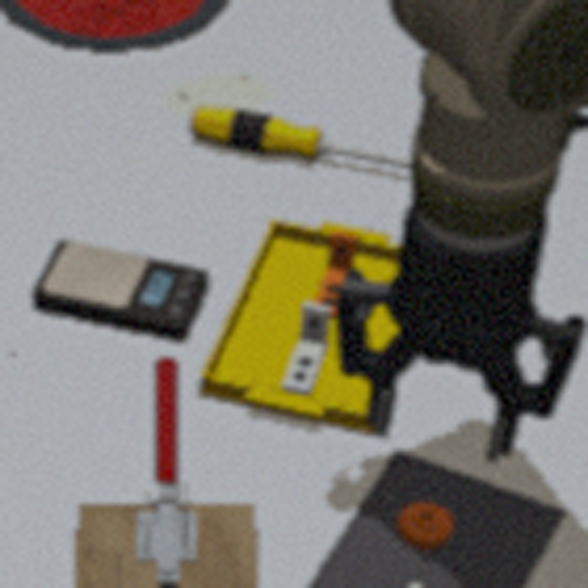

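Both brackets stand flat in the yellow tray, at about (340,111) and (335,129) in the full picture. Now the orange gear.

Request:
jog_arm([
  {"slide":[1.5,-1,35],"angular":[0,0,0],"fingers":0.3},
  {"slide":[1.5,-1,55],"angular":[0,0,0],"fingers":0.3},
  {"slide":[1.5,-1,65],"angular":[0,0,0],"fingers":0.3},
  {"slide":[1.5,-1,65],"angular":[0,0,0],"fingers":0.3},
  {"slide":[1.5,-1,65],"angular":[0,0,0],"fingers":1},
  {"slide":[1.5,-1,65],"angular":[0,0,0],"fingers":1},
  {"slide":[1.5,-1,65],"angular":[0,0,0],"fingers":1},
  {"slide":[1.5,-1,65],"angular":[0,0,0],"fingers":1},
  {"slide":[1.5,-1,65],"angular":[0,0,0],"fingers":1},
  {"slide":[1.5,-1,65],"angular":[0,0,0],"fingers":1},
])

```text
clock: 12.68
tcp_pos: [0.448, -0.2099, 0.0167]
orientation: [0.001, 0.642, 0.767, 0.0]
wrist_force: [-1.0, 0.2, 6.6]
finger_gap: 0.0312
grip_force: 39.7
```

```bash
python3 go.py .6155 .1264 .12 10
```

```text
slide [301.3, 224.4, -103.5] ang [0.1, 0.1, 0.2] tcp [0.448, -0.2099, 0.0167] j [-0.6, 0.35, -0.51, 0.71, 0.0, 0.79] gap 0.0312 grip 39.73795786499977 t 12.6833
```

Request:
jog_arm([
  {"slide":[0,0,-40],"angular":[0,0,0],"fingers":1},
  {"slide":[0,0,-80],"angular":[0,0,0],"fingers":1},
  {"slide":[20,15,-110],"angular":[0,0,0],"fingers":1},
  {"slide":[301,224,-110],"angular":[0,0,0],"fingers":1},
  {"slide":[301,224,-110],"angular":[0,0,0],"fingers":1},
  {"slide":[301,224,-110],"angular":[0,0,0],"fingers":1},
  {"slide":[301,224,-110],"angular":[0,0,0],"fingers":1},
  {"slide":[301,224,-110],"angular":[0,0,0],"fingers":1},
  {"slide":[301,224,-110],"angular":[0,0,0],"fingers":1},
  {"slide":[301,224,-110],"angular":[0,0,0],"fingers":1},
])

```text
clock: 13.52
tcp_pos: [0.589, 0.0763, 0.1258]
orientation: [0.0, 0.642, 0.767, 0.0]
wrist_force: [1.0, -0.9, 0.5]
finger_gap: 0.0309
grip_force: 39.7
```

```bash
python3 go.py .6163 .1265 .08 10
```

```text
slide [44.6, 35.7, 45.9] ang [0.1, 0.0, 0.2] tcp [0.589, 0.0763, 0.1258] j [-0.01, 0.41, -0.11, 1.05, 0.0, 1.39] gap 0.0309 grip 39.743571281433105 t 13.5167
```

Request:
jog_arm([
  {"slide":[44.6,35.7,0],"angular":[0,0,0],"fingers":1},
  {"slide":[44.6,35.7,30],"angular":[0,0,0],"fingers":1},
  {"slide":[44.6,35.7,46],"angular":[0,0,0],"fingers":1},
  {"slide":[44.6,35.7,46],"angular":[0,0,0],"fingers":1},
  {"slide":[44.6,35.7,46],"angular":[0,0,0],"fingers":1},
  {"slide":[44.6,35.7,46],"angular":[0,0,0],"fingers":1},
])

```text
clock: 14.02
tcp_pos: [0.6159, 0.1239, 0.0804]
orientation: [0.0, 0.642, 0.767, 0.0]
wrist_force: [-0.5, -0.3, -0.5]
finger_gap: 0.0309
grip_force: 39.8
```

```bash
python3 go.py .6163 .1265 .0195 10
```

```text
slide [2.5, 0.8, 60.9] ang [0.0, 0.0, 0.1] tcp [0.6159, 0.1239, 0.0804] j [0.07, 0.5, -0.08, 0.99, -0.0, 1.47] gap 0.0309 grip 39.754475355148315 t 14.0167
```

Request:
jog_arm([
  {"slide":[1,0,30],"angular":[0,0,0],"fingers":1},
  {"slide":[1,0,50],"angular":[0,0,0],"fingers":1},
  {"slide":[1,0,58],"angular":[0,0,0],"fingers":1},
  {"slide":[1,0,61],"angular":[0,0,0],"fingers":1},
  {"slide":[1,0,61],"angular":[0,0,0],"fingers":1},
  {"slide":[1,0,61],"angular":[0,0,0],"fingers":1},
  {"slide":[1,0,61],"angular":[0,0,0],"fingers":0.45},
  {"slide":[1,0,61],"angular":[0,0,0],"fingers":0.45},
  {"slide":[1,0,61],"angular":[0,0,0],"fingers":0.45},
  {"slide":[1,0,61],"angular":[0,0,0],"fingers":0.45},
])

```text
clock: 14.85
tcp_pos: [0.6157, 0.1254, 0.0188]
orientation: [0.0, 0.642, 0.767, 0.0]
wrist_force: [-0.2, -0.4, -0.8]
finger_gap: 0.047
grip_force: 0.0
```

```bash
python3 go.py .4403 -.0173 .08 10
```

```text
slide [-109.5, -197.8, -61.4] ang [0.0, -0.0, 0.2] tcp [0.6157, 0.1254, 0.0188] j [0.07, 0.56, -0.15, 0.86, 0.0, 1.47] gap 0.047 grip 0.0 t 14.85
```

```bash
python3 go.py .4403 -.0173 .08 40
```

```text
slide [-109.5, -197.8, -61.4] ang [0.0, 0.0, -29.8] tcp [0.6157, 0.1254, 0.0188] j [0.07, 0.56, -0.15, 0.86, 0.0, 1.47] gap 0.047 grip 0.0 t 14.85
```

Request:
jog_arm([
  {"slide":[0,0,-35],"angular":[0,0,0],"fingers":0.45},
  {"slide":[0,0,-70],"angular":[0,0,0],"fingers":0.3},
  {"slide":[-109.5,-198,-70],"angular":[0,0,-30],"fingers":0.12},
  {"slide":[-109.5,-198,-70],"angular":[0,0,-30],"fingers":0.12},
  {"slide":[-109.5,-198,-70],"angular":[0,0,-30],"fingers":0.12},
  {"slide":[-109.5,-198,-70],"angular":[0,0,-30],"fingers":0.12},
  {"slide":[-109.5,-198,-70],"angular":[0,0,-30],"fingers":0.12},
  {"slide":[-109.5,-198,-70],"angular":[0,0,-30],"fingers":0.12},
  {"slide":[-109.5,-198,-70],"angular":[0,0,-30],"fingers":0.12},
  {"slide":[-109.5,-198,-70],"angular":[0,0,-30],"fingers":0.12},
])

```text
clock: 15.68
tcp_pos: [0.4395, -0.0179, 0.0888]
orientation: [0.001, 0.422, 0.906, 0.0]
wrist_force: [1.2, 0.1, 0.3]
finger_gap: 0.0753
grip_force: 0.0
```

```bash
python3 go.py .4403 -.0173 .0155 40;  python3 - <<'E'
from h import *
p=read_camera("scene"); save(p,'a7.png',(150,130,390,310),3.3)
for n,z in(("orange_gear_mid",.01),("blue_gear_mid",.008)):
    for r in tip_of(n,p)[:2]: print(n,r["p"],r["point"],at(p,r["point"],z))
E
```

```text
slide [0.0, 0.9, 73.3] ang [0.1, 0.0, 0.0] tcp [0.4395, -0.0179, 0.0888] j [-0.22, 0.17, -0.55, 0.86, 0.0, 0.65] gap 0.0753 grip 0.0 t 15.6833
orange_gear_mid 0.44 [235.7, 244.0] [0.61487458 0.12959223 0.01      ]
blue_gear_mid 0.6 [331.9, 226.6] [ 0.44190725 -0.02218217  0.008     ]
```

View pics/a7.png

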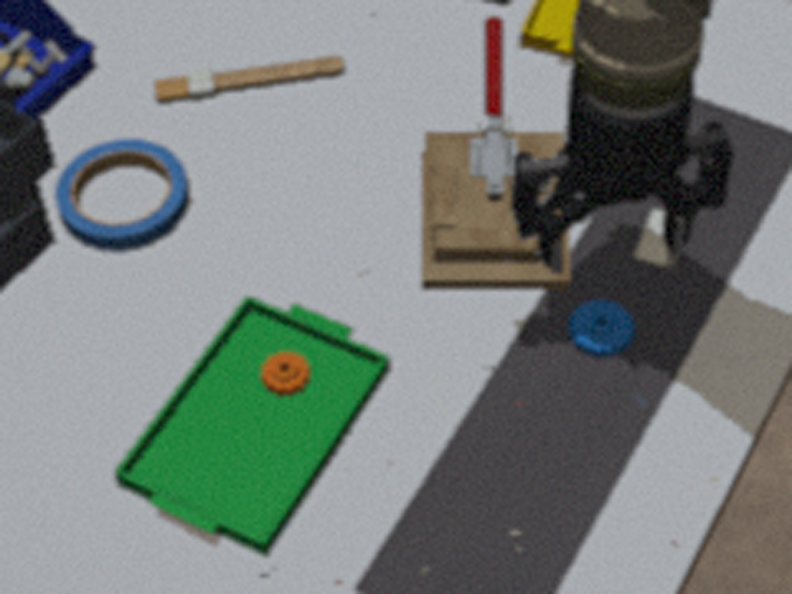

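The orange gear lies flat in the green tray at crop (286,371), and the blue gear is at (601,326) under the open fingers.

Request:
jog_arm([
  {"slide":[0,0.5,35],"angular":[0,0,0],"fingers":0.12},
  {"slide":[0,0.5,60],"angular":[0,0,0],"fingers":0.12},
  {"slide":[0,0.5,74],"angular":[0,0,0],"fingers":0.12},
  {"slide":[0,0.5,74],"angular":[0,0,0],"fingers":0.12},
  {"slide":[0,0.5,74],"angular":[0,0,0],"fingers":1},
  {"slide":[0,0.5,74],"angular":[0,0,0],"fingers":1},
  {"slide":[0,0.5,74],"angular":[0,0,0],"fingers":1},
  {"slide":[0,0.5,74],"angular":[0,0,0],"fingers":1},
  {"slide":[0,0.5,74],"angular":[0,0,0],"fingers":1},
  {"slide":[0,0.5,74],"angular":[0,0,0],"fingers":1},
])

```text
clock: 16.67
tcp_pos: [0.4416, -0.017, 0.0156]
orientation: [0.001, 0.421, 0.907, 0.001]
wrist_force: [-1.2, 1.9, 6.0]
finger_gap: 0.045
grip_force: 41.1
```

```bash
python3 go.py .6143 .2015 .12 10
```

```text
slide [55.4, 273.2, -103.8] ang [0.2, 0.1, 30.2] tcp [0.4416, -0.017, 0.0156] j [-0.22, 0.27, -0.64, 0.66, 0.0, 0.65] gap 0.045 grip 41.09501030354295 t 16.6667
```

Request:
jog_arm([
  {"slide":[0,0,-40],"angular":[0,0,0],"fingers":1},
  {"slide":[0,0,-75],"angular":[0,0,0],"fingers":1},
  {"slide":[55,273,-90],"angular":[0,0,30],"fingers":1},
  {"slide":[55,273,-90],"angular":[0,0,30],"fingers":1},
  {"slide":[55,273,-90],"angular":[0,0,30],"fingers":1},
  {"slide":[55,273,-90],"angular":[0,0,30],"fingers":1},
  {"slide":[55,273,-90],"angular":[0,0,30],"fingers":1},
  {"slide":[55,273,-90],"angular":[0,0,30],"fingers":1},
  {"slide":[55,273,-90],"angular":[0,0,30],"fingers":1},
  {"slide":[55,273,-90],"angular":[0,0,30],"fingers":1},
])

```text
clock: 17.5
tcp_pos: [0.6183, 0.2066, 0.1047]
orientation: [0.001, 0.64, 0.768, 0.003]
wrist_force: [0.0, 0.7, 0.3]
finger_gap: 0.0452
grip_force: 41.1
```

```bash
python3 go.py .6143 .2015 .0185 10
```

```text
slide [-4.5, -5.4, 86.1] ang [0.4, -0.1, 0.4] tcp [0.6183, 0.2066, 0.1047] j [0.2, 0.52, 0.02, 1.06, 0.0, 1.59] gap 0.0452 grip 41.112045091576874 t 17.5
```

Request:
jog_arm([
  {"slide":[0,-1,10],"angular":[0,0,0],"fingers":1},
  {"slide":[0,-1,40],"angular":[0,0,0],"fingers":1},
  {"slide":[0,-1,70],"angular":[0,0,0],"fingers":1},
  {"slide":[0,-1,82],"angular":[0,0,0],"fingers":1},
  {"slide":[0,-1,86],"angular":[0,0,0],"fingers":1},
  {"slide":[0,-1,86],"angular":[0,0,0],"fingers":1},
  {"slide":[0,-1,86],"angular":[0,0,0],"fingers":1},
  {"slide":[0,-1,86],"angular":[0,0,0],"fingers":0.3},
  {"slide":[0,-1,86],"angular":[0,0,0],"fingers":0.3},
  {"slide":[0,-1,86],"angular":[0,0,0],"fingers":0.3},
])

```text
clock: 18.33
tcp_pos: [0.6133, 0.201, 0.0196]
orientation: [0.001, 0.642, 0.767, 0.001]
wrist_force: [0.4, 0.3, -0.1]
finger_gap: 0.0596
grip_force: 0.0
```

```bash
python3 go.py .4286 -.1178 .08 98.2
```

```text
slide [-281.2, -237.9, -60.9] ang [0.1, 0.1, -88.0] tcp [0.6133, 0.201, 0.0196] j [0.19, 0.59, -0.1, 0.88, 0.0, 1.59] gap 0.0596 grip 0.0 t 18.3333
```

Request:
jog_arm([
  {"slide":[0,0,-35],"angular":[0,0,0],"fingers":0.3},
  {"slide":[0,0,-70],"angular":[0,0,0],"fingers":0.3},
  {"slide":[0,0,-90],"angular":[0,0,0],"fingers":0.3},
  {"slide":[-281,-238,-90],"angular":[0,0,-88],"fingers":0.12},
  {"slide":[-281,-238,-90],"angular":[0,0,-88],"fingers":0.12},
  {"slide":[-281,-238,-90],"angular":[0,0,-88],"fingers":0.12},
  {"slide":[-281,-238,-90],"angular":[0,0,-88],"fingers":0.12},
  {"slide":[-281,-238,-90],"angular":[0,0,-88],"fingers":0.12},
  {"slide":[-281,-238,-90],"angular":[0,0,-88],"fingers":0.12},
  {"slide":[-281,-238,-90],"angular":[0,0,-88],"fingers":0.12},
])

```text
clock: 19.17
tcp_pos: [0.473, -0.0404, 0.1091]
orientation: [0.001, 0.275, 0.961, -0.0]
wrist_force: [0.3, -1.4, 0.1]
finger_gap: 0.075
grip_force: 0.0
```

```bash
python3 go.py .4286 -.1178 .09 98.2
```

```text
slide [-3.2, -89.2, 19.1] ang [-0.0, 0.1, -40.1] tcp [0.473, -0.0404, 0.1091] j [-0.25, 0.21, -0.44, 0.92, -0.0, 0.3] gap 0.075 grip 0.0 t 19.1667
```

Request:
jog_arm([
  {"slide":[-3,-88,19],"angular":[0,0,-40],"fingers":0.12},
  {"slide":[-3,-88,19],"angular":[0,0,-40],"fingers":0.12},
  {"slide":[-3,-88,19],"angular":[0,0,-40],"fingers":0.12},
  {"slide":[-3,-88,19],"angular":[0,0,-40],"fingers":0.12},
  {"slide":[-3,-88,19],"angular":[0,0,-40],"fingers":0.12},
  {"slide":[-3,-88,19],"angular":[0,0,-40],"fingers":0.12},
  {"slide":[-3,-88,19],"angular":[0,0,-40],"fingers":0.12},
  {"slide":[-3,-88,19],"angular":[0,0,-40],"fingers":0.12},
])

```text
clock: 19.83
tcp_pos: [0.4297, -0.1152, 0.0899]
orientation: [0.001, -0.066, 0.998, -0.0]
wrist_force: [0.0, -0.5, 0.3]
finger_gap: 0.0753
grip_force: 0.0
```

```bash
python3 - <<'E'
from h import *
p=read_camera("scene"); save(p,'a8.png',(150,130,390,310),3.3)
for n,z in(("white_clip_mid",.017),("blue_gear_mid",.01)):
    for r in tip_of(n,p)[:2]: print(n,r["p"],r["point"],at(p,r["point"],z))
E
python3 go.py .4286 -.1178 .016 98.2
```

```text
white_clip_mid 0.75 [349.8, 200.4] [ 0.43507535 -0.10882911  0.017     ]
white_clip_mid 0.27 [339.5, 110.0] [ 0.59752324 -0.4048406   0.017     ]
blue_gear_mid 0.81 [218.6, 266.3] [0.61637701 0.19903638 0.01      ]
blue_gear_mid 0.52 [290.8, 121.0] [ 0.70241802 -0.30482658  0.01      ]
slide [1.4, -2.7, 73.6] ang [-0.0, 0.0, -0.6] tcp [0.4296, -0.1149, 0.0896] j [-0.44, 0.18, -0.53, 0.86, 0.0, -0.58] gap 0.0754 grip 0.0 t 19.9833
```

View pics/a8.png

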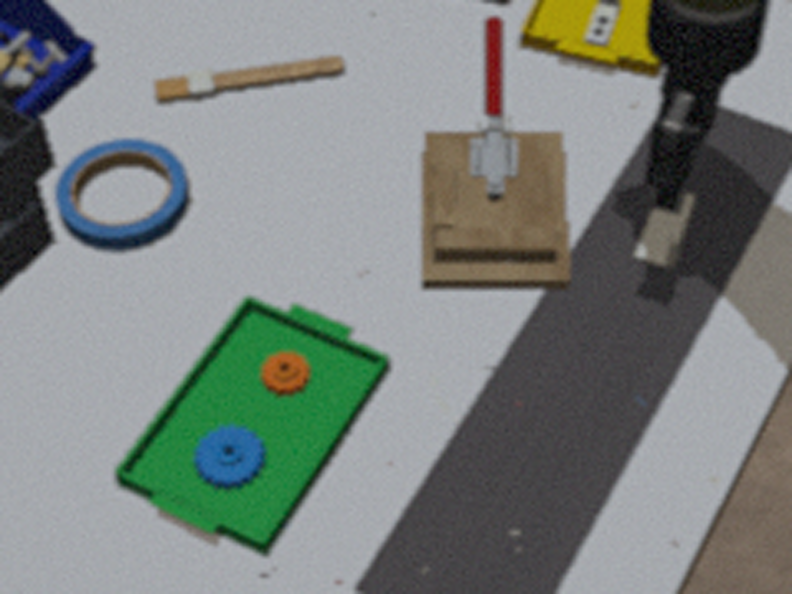

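Both gears lie flat in the green tray. The clip's wall is at crop (683,222), in line with the fingers, so I'm descending on it.

Request:
jog_arm([
  {"slide":[1,-2.5,30],"angular":[0,0,0],"fingers":0.12},
  {"slide":[1,-2.5,60],"angular":[0,0,0],"fingers":0.12},
  {"slide":[1,-2.5,73],"angular":[0,0,0],"fingers":0.12},
  {"slide":[1,-2.5,73],"angular":[0,0,0],"fingers":0.12},
  {"slide":[1,-2.5,73],"angular":[0,0,0],"fingers":1},
  {"slide":[1,-2.5,73],"angular":[0,0,0],"fingers":1},
  {"slide":[1,-2.5,73],"angular":[0,0,0],"fingers":1},
  {"slide":[1,-2.5,73],"angular":[0,0,0],"fingers":1},
  {"slide":[1,-2.5,73],"angular":[0,0,0],"fingers":1},
  {"slide":[1,-2.5,73],"angular":[0,0,0],"fingers":1},
])

```text
clock: 20.82
tcp_pos: [0.4299, -0.1181, 0.0176]
orientation: [0.001, -0.067, 0.998, -0.001]
wrist_force: [-0.0, 1.2, 7.4]
finger_gap: 0.0486
grip_force: 41.8
```

```bash
python3 go.py .463 .366 .12 82.8
```

```text
slide [-98.1, 475.1, -102.8] ang [-0.1, 0.1, 14.9] tcp [0.4299, -0.1181, 0.0176] j [-0.45, 0.27, -0.63, 0.67, 0.0, -0.58] gap 0.0486 grip 41.797274351119995 t 20.8167
```

Request:
jog_arm([
  {"slide":[0,0,-40],"angular":[0,0,0],"fingers":1},
  {"slide":[0,0,-75],"angular":[0,0,0],"fingers":1},
  {"slide":[0,10,-95],"angular":[0,0,0],"fingers":1},
  {"slide":[-98,475,-100],"angular":[0,0,15],"fingers":1},
  {"slide":[-98,475,-100],"angular":[0,0,15],"fingers":1},
  {"slide":[-98,475,-100],"angular":[0,0,15],"fingers":1},
  {"slide":[-98,475,-100],"angular":[0,0,15],"fingers":1},
  {"slide":[-98,475,-100],"angular":[0,0,15],"fingers":1},
  {"slide":[-98,475,-100],"angular":[0,0,15],"fingers":1},
  {"slide":[-98,475,-100],"angular":[0,0,15],"fingers":1},
])

```text
clock: 21.65
tcp_pos: [0.4478, 0.1719, 0.1148]
orientation: [0.001, 0.064, 0.998, 0.0]
wrist_force: [1.8, 0.2, -0.8]
finger_gap: 0.0485
grip_force: 41.9
```

```bash
python3 go.py .463 .366 .10 82.8
```

```text
slide [9.5, 194.5, 14.9] ang [0.0, 0.1, -0.1] tcp [0.4478, 0.1719, 0.1148] j [0.2, 0.21, -0.42, 0.94, -0.0, 0.33] gap 0.0485 grip 41.87518358230591 t 21.65
```

Request:
jog_arm([
  {"slide":[9,192,15],"angular":[0,0,0],"fingers":1},
  {"slide":[9,192,15],"angular":[0,0,0],"fingers":1},
  {"slide":[9,192,15],"angular":[0,0,0],"fingers":1},
  {"slide":[9,192,15],"angular":[0,0,0],"fingers":1},
  {"slide":[9,192,15],"angular":[0,0,0],"fingers":1},
  {"slide":[9,192,15],"angular":[0,0,0],"fingers":1},
  {"slide":[9,192,15],"angular":[0,0,0],"fingers":1},
  {"slide":[9,192,15],"angular":[0,0,0],"fingers":1},
])

```text
clock: 22.32
tcp_pos: [0.4628, 0.3609, 0.0991]
orientation: [-0.0, 0.063, 0.998, -0.0]
wrist_force: [0.1, -1.2, -0.1]
finger_gap: 0.0489
grip_force: 41.9
```

```bash
python3 - <<'E'
from h import *
p=read_camera("scene"); save(p,'a9.png',(140,230,320,420),3.1)
E
python3 go.py .463 .366 .0205 82.8
```

```text
slide [0.6, 5.6, 78.8] ang [-0.0, -0.0, -0.1] tcp [0.4629, 0.3604, 0.0993] j [0.52, 0.41, -0.17, 0.99, -0.0, 0.65] gap 0.0485 grip 41.873066425323486 t 22.3667
```

View pics/a9.png

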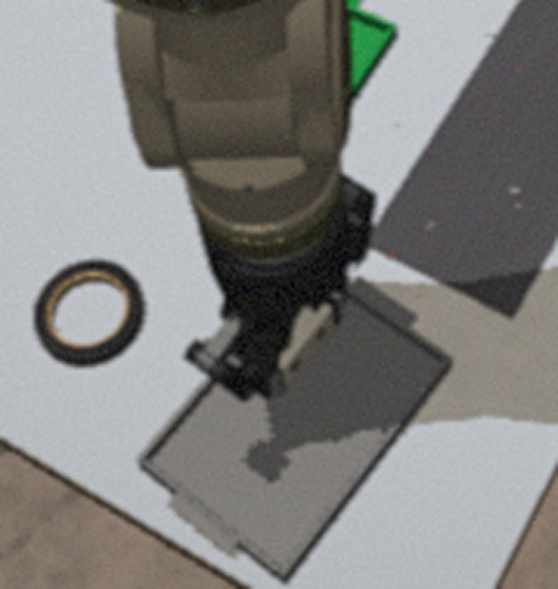

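The clip is held upright above the grey tray. Lowering and releasing.

Request:
jog_arm([
  {"slide":[0,5,35],"angular":[0,0,0],"fingers":1},
  {"slide":[0,5,60],"angular":[0,0,0],"fingers":1},
  {"slide":[0,5,75],"angular":[0,0,0],"fingers":1},
  {"slide":[0,5,79],"angular":[0,0,0],"fingers":1},
  {"slide":[0,5,79],"angular":[0,0,0],"fingers":1},
  {"slide":[0,5,79],"angular":[0,0,0],"fingers":1},
  {"slide":[0,5,79],"angular":[0,0,0],"fingers":0.25},
  {"slide":[0,5,79],"angular":[0,0,0],"fingers":0.25},
  {"slide":[0,5,79],"angular":[0,0,0],"fingers":0.25},
  {"slide":[0,5,79],"angular":[0,0,0],"fingers":0.25},
])

```text
clock: 23.2
tcp_pos: [0.4642, 0.3663, 0.0207]
orientation: [0.0, 0.064, 0.998, 0.0]
wrist_force: [-0.4, -0.8, -0.1]
finger_gap: 0.064
grip_force: 0.0
```

Request:
jog_arm([
  {"slide":[0,0,-30],"angular":[0,0,0],"fingers":0.25},
  {"slide":[0,0,-70],"angular":[0,0,0],"fingers":0.25},
  {"slide":[0,0,-110],"angular":[0,0,0],"fingers":0.25},
  {"slide":[0,0,-150],"angular":[0,0,0],"fingers":0.25},
  {"slide":[0,-200,-150],"angular":[0,0,0],"fingers":0.25},
  {"slide":[0,-200,-150],"angular":[0,0,0],"fingers":0.25},
  {"slide":[0,-200,-150],"angular":[0,0,0],"fingers":0.25},
  {"slide":[0,-200,-150],"angular":[0,0,0],"fingers":0.25},
  {"slide":[0,-200,-150],"angular":[0,0,0],"fingers":0.25},
  {"slide":[0,-200,-150],"angular":[0,0,0],"fingers":0.25},
])

```text
clock: 24.03
tcp_pos: [0.4372, 0.1635, 0.1704]
orientation: [-0.0, 0.066, 0.998, -0.001]
wrist_force: [-0.3, 0.5, -0.6]
finger_gap: 0.064
grip_force: 0.0
```

Request:
jog_arm([
  {"slide":[0,-150,0],"angular":[0,0,0],"fingers":0.25},
  {"slide":[0,-150,0],"angular":[0,0,0],"fingers":0.25},
  {"slide":[0,-150,0],"angular":[0,0,0],"fingers":0.25},
  {"slide":[0,-150,0],"angular":[0,0,0],"fingers":0.25},
  {"slide":[0,-150,0],"angular":[0,0,0],"fingers":0.25},
  {"slide":[0,-150,0],"angular":[0,0,0],"fingers":0.25},
  {"slide":[0,-150,0],"angular":[0,0,0],"fingers":0.25},
  {"slide":[0,-150,0],"angular":[0,0,0],"fingers":0.25},
])

```text
clock: 24.7
tcp_pos: [0.4198, 0.0201, 0.1704]
orientation: [0.0, 0.063, 0.998, 0.0]
wrist_force: [0.6, 0.2, 0.1]
finger_gap: 0.064
grip_force: 0.0
```

```bash
python3 - <<'E'
from h import *
p=read_camera("scene"); save(p,'a10.png',None,1.4)
E
python3 go.py .463 .366 .0205 82.8
```

```text
slide [0.2, 348.5, 149.9] ang [0.0, 0.0, 0.0] tcp [0.4198, 0.0202, 0.1703] j [-0.14, 0.05, -0.46, 1.06, 0.0, -0.02] gap 0.064 grip 0.0 t 24.75
```

View pics/a10.png

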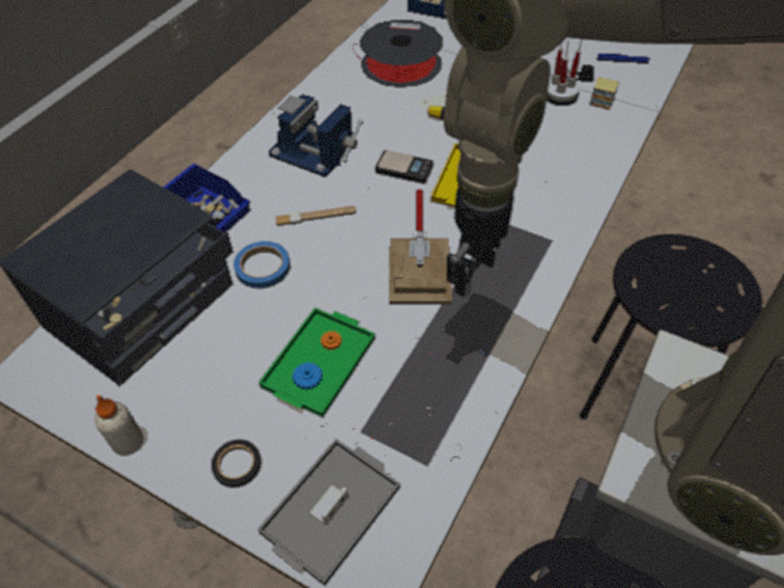

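The clip stands in the grey tray at about (329,503), both gears are in the green tray, and the tape and scale have not moved. The brackets showed flat in the yellow tray earlier.

```bash
python3 -c "
from workcell import *
print(hand_in())"
```

```text
the job is handed in; nothing more can be done
None
```

The job is handed in at about 25 s: both gears are in the green tray, both brackets in the yellow tray and the clip in the grey tray, all looking flat and upright in the pictures, and the tape and scale look untouched; no verdict came back.

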